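# Nip a test tile in the bench screw press

## Robot

A 6-joint arm with a two-finger parallel gripper is mounted at the origin on the work surface; the furniture and walls round the work are solid. World frame = base frame: x ahead of the robot, y to its left, z up, the work surface at z = 0. Lengths are in mm, angles in rad, forces in N, time in s.
With the tool pointing down it reaches from about 300 to 775 mm from the base axis. Payload 14.6 kg.
Tool frame: the origin (TCP) lies at the very end of the fingers, on their centre line; the grasp point (between the pads) lies 19 mm behind it; z points along the fingers, y is the line along which they close (so a half turn about z gives the same grasp; the last joint's range is limited). The gripper opens to 94 mm and grips with 3 to 60 N. Pads are 16 mm wide; open, the fingers measure 119 mm over their backs; the gripper's body (75 mm by 177 mm) begins 78 mm behind the grasp point.
Start: joints at [1.087, 0.3, 1.521, -0, 1.321, -0.067], TCP at [222.656, 502.905, 205.446] pointing down, gripper open.
Joint ranges: [-3.03, 3.03], [-0.79, 2.21], [0.23, 2.52], [-1.04, 4.18], [0, 3.07], [-2.55, 2.55]. Speed limits (rad/s): [2.22, 2.22, 2.57, 3.14, 3.14, 3.14].

## Interface

Orientations are given as a unit quaternion [w, x, y, z].
In Python, from rig import status, imaging, ticket gives the robot as it stands. The module is installed in compiled form; this text tells all that it offers.
- The arm moves only by the tool carry_out, never from a script. Its argument "targets" is a list that holds one entry, the list of rows, each a list of 7 numbers: the finger opening in m, from 0 to 0.094, then the shift along the world's x, y, z in m, then the turn, a rotation vector about the world's x, y, z in rad. A call has 1 to 12 rows; each row is the pose to reach, as a shift and turn from the pose commanded when the call began; what a row does not reach only later rows make up. A row lasts 1/8 s, in which the tool goes at most 62.5 mm and 10.7 degrees, less where a joint would pass 70% of its speed; a pose out of reach is approached as far as the arm can. A call with a gripper value outside its range is refused whole. The fingers move at their own pace and stop on an object; "force" is the grip in N (left out, the last holds). Time passes only in rows, so rows that repeat a pose let the fingers close. It gives the time, the measured TCP pose, the force, the opening and the grip force at its end, in the units of the state.
- status.state(): the state, without advancing time (a new reading comes with each control period).
- imaging.camera(name): name is "scene" or "top"; returns (picture, depth): 420x560x3 uint8, blue, green, red; 420x560 float32, mm along the optical axis (not along the pixel's ray), 0 where there is no reading.
- imaging.camera_info(name): a dict with "camera_matrix" (3x3 intrinsics, pixels), "cam_to_world" (4x4, takes a point from camera to world coordinates). Camera axes: x right, y down, z forward; pixel columns grow to the right and rows downward; lengths in mm; the calibration is good to about 2 mm. A picture is of the moment at which its call begins. camera_info takes no time and is no camera call.
- ticket.job_done(): hands the job in; it is judged then, once.
The state is a dict: "time_s": time; "joint_pos": joint angles; "joint_velocities": joint speeds; "joint_efforts": joint torques, N m; "tcp_pos": TCP position; "tool_rot": TCP orientation; "contact_force": force on the tool from outside, world axes, zero at the start; "wrist_torque": the same for the moment, N m; "finger_gap": opening from 0.0 (shut) to 1.0 (fully open); "grip_force": force on a finger pad.
Only numpy, scipy, OpenCV 4.12 (cv2) and the standard library are available. Lean on these libraries where they do the work, as an engineer would, in place of code of your own. Each camera call takes 0.05 s, during which the arm holds its last target. There are 200 camera calls.

## Task

The black-brushed test tile has been laid under the platen of the blue bench screw press. Wind that press down clockwise by its T-handle until the platen just touches the tile, then give the handle one further eighth of a turn (45 degrees) and let go; much more would crack the tile. Leave the screw of the green press as it is.

Things in the scene. Friction and masses are not known exactly. Their poses are not given: they have to be found in the camera images.
- blue_press_handle (a point): Middle of the T-handle of the blue screw press, on the screw axis, 165 mm above the table. The handle is a level steel bar with red end caps: 124 mm long, 16 mm wide (caps 20), 24 mm high. Axes turn with it, y along the bar, x across, z up. Free all round; below it only the 15 mm spindle, then the cross beam (top 124 mm above the table, nuts to 132). Turns on the spot, does not sink.
- blue_press_screw (a joint): Screw angle (rad), growing clockwise seen from above (winds down, 5 mm/rad). 0: platen just touches the tile, bar parallel to the blue cross beam. Starts between -0.70 and -0.30 (platen raised). +0.785: an eighth of a turn past contact, bar 45 degrees from the beam. Stop at 1.5. Takes 0.08 N m before contact, 0.13 N m at the end; a middle grip of 30 N does it. Stays where left.
- blue_press_platen: Spring-loaded (2 N/mm) aluminium platen of the blue press, 56 x 80 x 12 mm; its underside is 28 mm above this origin, which reads z = 0 when it rests on the tile. The tile, white with black strokes, 85 x 52 x 6 mm, lies on the rubber pad of the fixed blue base (150 x 170 mm) and sticks out fore and aft. The blue beam above, 165 x 36 mm, stands on two steel posts.
- green_press_tip (a point): Centre of one red end cap of the T-handle of the second press, 50 mm from its screw axis, 165 mm above the table. This press is green, otherwise the same, and holds a small teal-glazed chip; its handle, too, turns easily. To be left as it is.
Not all that is in view belongs to the job. Of the things that look like the part that bears blue_press_handle, the smaller one is meant.

How it is judged:
By the outcome, as a careful person would: the job done as asked, in the order asked, and still so for the second after the job is handed in, with the robot touching nothing.
It also fails if it takes over 32 s, if anything falls off the work surface, if the arm or the gripper's body presses on something with over 40 N, if the wrist force passes 120 N, or if a joint passes its speed limit or range.

## Working session

There is one attempt and no reset: what is moved stays moved. The work goes in short steps, Python scripts to look and compute and a tool call to move; the robot and the scene stay as the last step left them, time stands still between calls to the robot, and variables do not carry over. Pictures are saved under pics/ and viewed, at most 10 in all, crops included, and the job is handed in when it is done.

Besides the shell and the picture viewer there is one more tool, called after "Emit:" in YAML: its name, and indented under it one key for each argument. carry_out: Moves the arm, as the interface text tells. Its arguments: {"type":"object","properties":{"targets":{"type":"array"},"force":{"type":"number"}},"required":["targets"]}

```bash
mkdir -p pics; cat > h.py <<'E'
import numpy as np, cv2
from rig import status, imaging, ticket
def snap(n,f=None):
    im,d=imaging.camera(n)
    if f: cv2.imwrite('pics/'+f,im)
    return im,d
def world(n,d,u,v):
    i=imaging.camera_info(n);K=np.array(i['camera_matrix']);T=np.array(i['cam_to_world'])
    u=np.asarray(u,float);v=np.asarray(v,float);z=np.asarray(d,float)
    p=np.stack([(u-K[0,2])/K[0,0]*z,(v-K[1,2])/K[1,1]*z,z],-1)
    return p@T[:3,:3].T+T[:3,3]
def plane(n,u,v,h):
    o=world(n,0.,u,v);q=world(n,1000.,u,v);r=q-o
    return o+r*((h-o[...,2])/r[...,2])[...,None]
E
python3 - <<'E'
from h import *
for n in('scene','top'):
    im,d=snap(n,n+'0.png'); print(n,np.array(imaging.camera_info(n)['cam_to_world']).round(2).tolist())
    np.save(n+'0.npy',d)
print(status.state())
E
```

```text
scene [[-0.85, -0.36, 0.39, -104.78], [-0.53, 0.55, -0.65, 886.8], [0.02, -0.76, -0.65, 1006.69], [0.0, 0.0, 0.0, 1.0]]
top [[-0.37, -0.82, 0.44, 39.74], [-0.93, 0.33, -0.18, 150.1], [0.0, -0.47, -0.88, 888.37], [0.0, 0.0, 0.0, 1.0]]
{'time_s': 0.1, 'joint_pos': array([ 1.08742350e+00,  3.00387869e-01,  1.52151276e+00, -2.07476961e-05,
        1.32071057e+00, -6.66166303e-02]), 'joint_velocities': array([-0.00119907, -0.00164412, -0.00416442,  0.00032326,  0.00153941,
        0.00148462]), 'joint_efforts': array([ 1.27714709e-03, -5.32649982e+01, -3.53276896e+01,  7.09316391e-02,
        2.35289015e-02, -9.63398543e-05]), 'tcp_pos': array([222.54399517, 502.70696162, 204.96088832]), 'tool_rot': array([-1.28616973e-04,  2.06870810e-01,  9.78368135e-01, -4.92867733e-04]), 'contact_force': array([0.52096236, 0.30044182, 0.35986703]), 'wrist_torque': array([-0.03457022, -0.02064302, -0.03640738]), 'grip_force': 0.0, 'finger_gap': 1.000959576857002}
```

View pics/scene0.png

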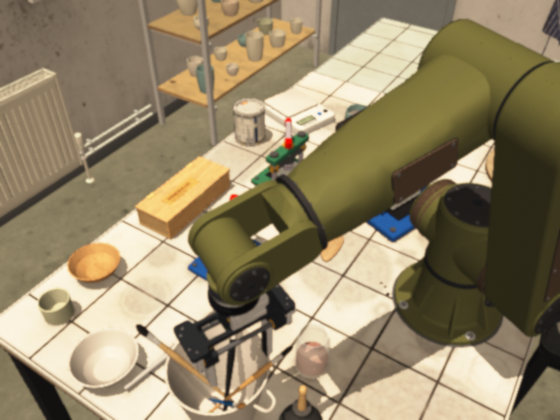

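View pics/top0.png

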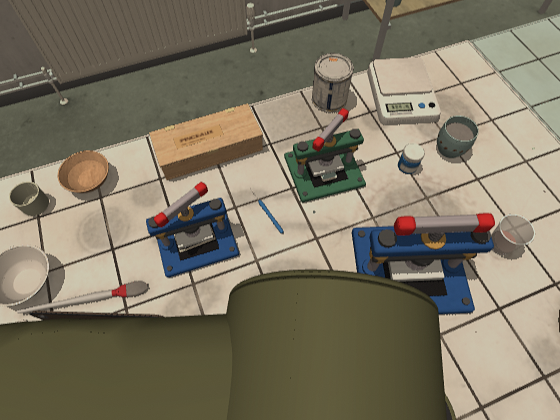

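The top view shows three T-handle presses: a blue one at (190,228) with red caps at (165,220) and (201,188), a green one at (325,160), and a larger blue one at (425,250). The scene view is mostly blocked by the arm. What could be taken for the target handle is blue small (183,204), blue large (445,224) and green (331,129). By the description it is the smaller blue one, which I check next by size and in a crop.

```bash
cat >> h.py <<'E'
def caps(im,x0,y0,x1,y1,h=165,n='top'):
    hsv=cv2.cvtColor(im,cv2.COLOR_BGR2HSV)
    m=(((hsv[...,0]<8)|(hsv[...,0]>172))&(hsv[...,1]>140)&(hsv[...,2]>70)).astype(np.uint8)
    k=np.zeros_like(m);k[y0:y1,x0:x1]=1
    c,l,s,ce=cv2.connectedComponentsWithStats(m*k)
    i=[j for j in range(1,c) if s[j,4]>25]
    return [(ce[j].round(1).tolist(),int(s[j,4]),plane(n,*ce[j],h).round(1)) for j in i]
E
python3 - <<'E'
from h import *
im=cv2.imread('pics/top0.png');d=np.load('top0.npy')
for b in((130,170,250,280),(285,95,375,200),(350,200,510,320)):
    r=caps(im,*b)
    for x in r:
        u,v=map(int,x[0]); print(x,world('top',d[v,u],u,v).round(1))
    if len(r)==2:
        e=r[1][2]-r[0][2]; print('mid',(r[0][2]+r[1][2])/2,'len',np.linalg.norm(e),'ang',np.degrees(np.arctan2(e[1],e[0])))
# blue beam: blue pixels at height 105..132
hsv=cv2.cvtColor(im,cv2.COLOR_BGR2HSV)
v,u=np.mgrid[170:280,130:250];v=v.ravel();u=u.ravel()
P=world('top',d[v,u],u,v);H=hsv[v,u]
b=(H[:,0]>100)&(H[:,0]<125)&(H[:,1]>120)
for lo,hi in((118,130),(5,40)):
    s=b&(P[:,2]>lo)&(P[:,2]<hi);q=P[s]
    rr=cv2.minAreaRect(q[:,:2].astype(np.float32));print(lo,s.sum(),np.median(q[:,2]),rr,cv2.boxPoints(rr).round(0).tolist())
cv2.imwrite('pics/crop1.png',cv2.resize(im[170:290,130:260],None,fx=5,fy=5,interpolation=cv2.INTER_CUBIC)[:600])
E
```

```text
([200.8, 188.3], 109, array([516.6, 131.7, 165. ])) [510.  133.3 177.1]
([160.4, 219.2], 139, array([477.5, 225.7, 165. ])) [470.5 224.9 177.8]
mid [497.05 178.7  165.  ] len 101.80771090639452 ang 112.5852320670219
([343.6, 113.3], 75, array([ 589.2, -227.1,  165. ])) [ 582.1 -220.5  176. ]
([317.9, 143.4], 116, array([ 532.9, -137.6,  165. ])) [ 527.2 -131.9  175.8]
mid [ 561.05 -182.35  165.  ] len 105.73523537591434 ang 122.17195693485745
([484.4, 222.3], 293, array([ 236. , -360.9,  165. ])) [ 215.  -303.7  245.5]
([404.5, 225.2], 351, array([ 288.6, -212.4,  165. ])) [ 261.1 -170.7  246.8]
mid [ 262.3  -286.65  165.  ] len 157.54050272866337 ang 70.49540884744938
118 612 123.1641483725212 ((493.57568359375, 178.67852783203125), (162.6786346435547, 35.81563949584961), 87.31295776367188) [[472.0, 98.0], [508.0, 97.0], [515.0, 259.0], [480.0, 261.0]]
5 1658 17.81227625413709 ((471.83172607421875, 179.57562255859375), (168.2972412109375, 107.1646728515625), 88.0773696899414) [[415.0, 97.0], [523.0, 94.0], [528.0, 262.0], [421.0, 265.0]]
```

View pics/crop1.png

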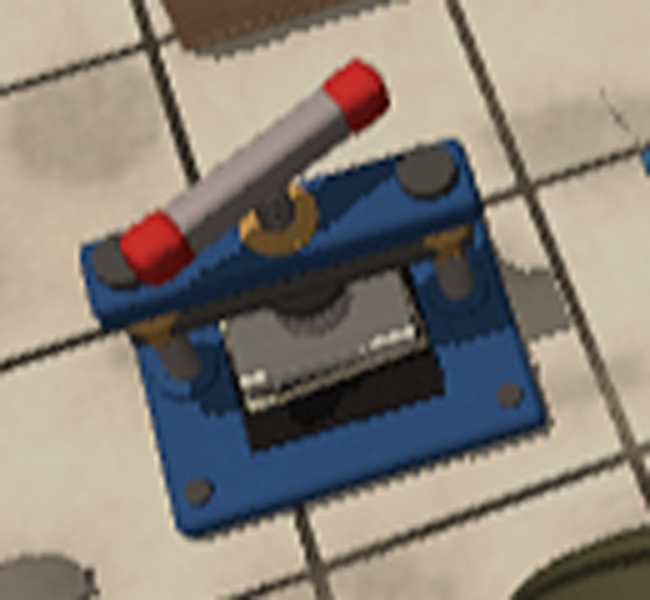

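The crop shows the smaller blue press, with red caps 102 mm apart at z≈177 (top) and a beam of 163x36 mm. These match the sizes given; the other blue press is about 1.5 times as large. The bar lies at 112.6° and the beam at about 87.5°, so the screw reads about -0.44, which is inside the given range. The axis is at (494, 179).

I go there raised, with the closing line turned to 22.6° (-0.76 rad).

Emit:
carry_out:
  targets:
    - [[0.094, 0, 0, 0.05, 0, 0, 0], [0.094, 0.02, -0.025, 0.08, 0, 0, -0.1], [0.08, 0.055, -0.065, 0.08, 0, 0, -0.25], [0.07, 0.09, -0.108, 0.08, 0, 0, -0.4], [0.06, 0.125, -0.15, 0.08, 0, 0, -0.55], [0.06, 0.16, -0.19, 0.08, 0, 0, -0.7], [0.06, 0.195, -0.233, 0.08, 0, 0, -0.76], [0.06, 0.23, -0.275, 0.07, 0, 0, -0.76], [0.06, 0.26, -0.31, 0.05, 0, 0, -0.76], [0.06, 0.271, -0.324, 0.03, 0, 0, -0.76], [0.06, 0.271, -0.324, 0.03, 0, 0, -0.76]]
  force: 30

```text
time_s: 1.48
tcp_pos: [493.4, 178.0, 234.0]
tool_rot: [-0.001, 0.556, 0.831, -0.001]
contact_force: [-0.5, -0.3, 1.1]
finger_gap: 0.64
grip_force: 0.0
```

```bash
python3 - <<'E'
from h import *
s=status.state();print(s['time_s'],s['tcp_pos'],s['tool_rot'],s['finger_gap'],s['contact_force'])
im,d=snap('top','top1.png');r=caps(im,130,160,250,290);print(r)
snap('scene','scene1.png')
E
```

```text
1.475 [493.44069302 177.96840668 233.97206274] [-0.00106071  0.55580037  0.83131417 -0.00125329] 0.6395614690091925 [-0.48680156 -0.33626301  1.14723209]
[([160.6, 219.2], 147, array([477.5, 225.2, 165. ]))]
```

View pics/top1.png

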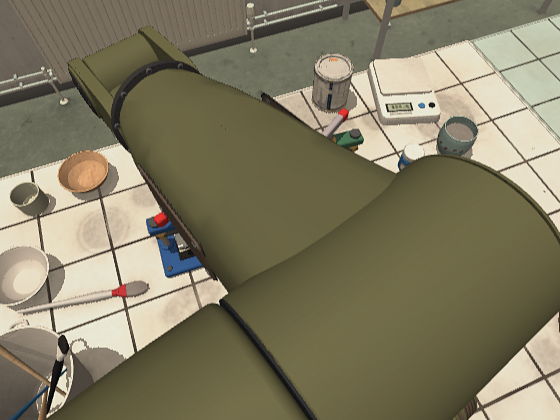

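View pics/scene1.png

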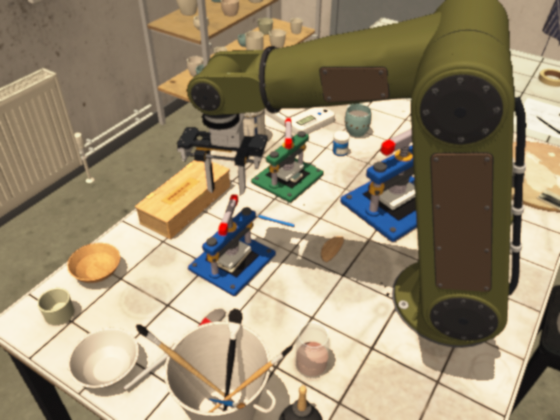

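In the scene view the small blue press is clear, with red caps at (223,229) and (235,200). The open fingers are above it, at about (211,190) and (242,190). The top view is now mostly hidden by the arm. As a second measurement, I work out the handle position from the scene view.

```bash
python3 - <<'E'
from h import *
im,d=snap('scene')
r=caps(im,195,192,265,250,169,'scene')
for x in r:
    u,v=map(int,x[0]); print(x,world('scene',d[v,u],u,v).round(1))
if len(r)==2:
    e=r[1][2]-r[0][2];print((r[0][2]+r[1][2])/2,np.linalg.norm(e),np.degrees(np.arctan2(e[1],e[0])))
hsv=cv2.cvtColor(im,cv2.COLOR_BGR2HSV)
v,u=np.mgrid[195:295,180:280];v=v.ravel();u=u.ravel()
P=world('scene',d[v,u],u,v);H=hsv[v,u]
b=(H[:,0]>100)&(H[:,0]<125)&(H[:,1]>120)
for lo,hi in((118,130),(5,40)):
    q=P[b&(P[:,2]>lo)&(P[:,2]<hi)];print(len(q),np.median(q[:,2]),cv2.minAreaRect(q[:,:2].astype(np.float32)))
cv2.imwrite('pics/crop2.png',cv2.resize(im[185:295,180:280],None,fx=5,fy=5,interpolation=cv2.INTER_CUBIC))
E
```

```text
([234.3, 197.8], 41, array([512.3, 130.8, 169. ])) [508.4 136.3 177.3]
([222.7, 228.4], 102, array([471.5, 228.6, 169. ])) [468.9 233.9 176. ]
[491.9 179.7 169. ] 105.96924082015494 112.64481955426436
317 121.18191288450373 ((490.3154602050781, 184.08450317382812), (159.3514862060547, 32.579833984375), 86.56497955322266)
1433 15.542310761419117 ((489.4781494140625, 130.86692810058594), (272.2906799316406, 147.37551879882812), 88.01361846923828)
```

View pics/crop2.png

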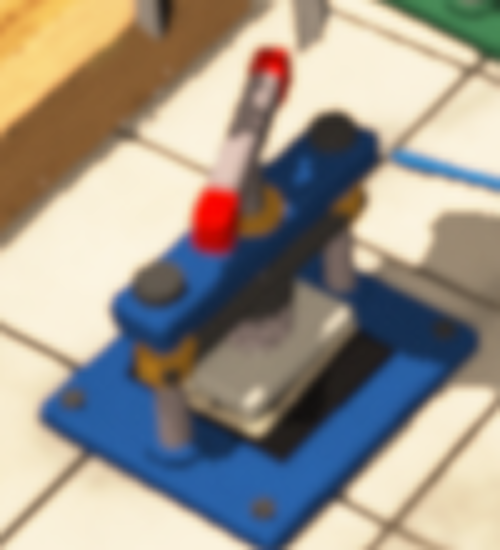

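The second view agrees: bar at 112.6°, axis near (493,179), and the cream tile with black strokes is visible under the platen. I descend and grip the middle of the bar.

Emit:
carry_out:
  targets:
    - [[0.06, 0, 0, -0.03, 0, 0, 0], [0.06, 0, 0, -0.06, 0, 0, 0], [0.06, 0, 0, -0.08, 0, 0, 0], [0.06, 0, 0, -0.088, 0, 0, 0], [0.03, 0, 0, -0.088, 0, 0, 0], [0.01, 0, 0, -0.088, 0, 0, 0], [0.005, 0, 0, -0.088, 0, 0, 0], [0.005, 0, 0, -0.088, 0, 0, 0], [0.005, 0, 0, -0.088, 0, 0, 0], [0.005, 0, 0, -0.088, 0, 0, 0]]
  force: 30

```text
time_s: 2.88
tcp_pos: [494.8, 179.4, 147.7]
tool_rot: [0.001, 0.555, 0.832, 0.001]
contact_force: [10.0, 4.7, -4.5]
finger_gap: 0.164
grip_force: 30.0
```

The grip holds on the 16 mm bar. I wind 25° clockwise to contact, easing the small side force.

Emit:
carry_out:
  targets:
    - [[0.005, 0.001, 0.0005, 0, 0, 0, -0.1], [0.005, 0.0015, 0.0007, 0, 0, 0, -0.22], [0.005, 0.0015, 0.0007, 0, 0, 0, -0.34], [0.005, 0.0015, 0.0007, 0, 0, 0, -0.44], [0.005, 0.0015, 0.0007, 0, 0, 0, -0.44], [0.005, 0.0015, 0.0007, 0, 0, 0, -0.44]]

```text
time_s: 3.62
tcp_pos: [496.0, 179.6, 147.7]
tool_rot: [0.001, 0.723, 0.691, 0.001]
contact_force: [6.1, 0.3, -2.1]
finger_gap: 0.169
grip_force: 30.0
```

```bash
python3 - <<'E'
from h import *
s=status.state();q=s['tool_rot'];print(s['tcp_pos'],s['contact_force'],s['wrist_torque'],'bar deg',2*np.degrees(np.arctan2(q[2],q[1])))
im,d=snap('scene','scene2.png')
for x in caps(im,180,180,275,270,169,'scene'):print(x)
cv2.imwrite('pics/crop3.png',cv2.resize(im[165:295,170:290],None,fx=4.5,fy=4.5,interpolation=cv2.INTER_CUBIC))
E
```

```text
[496.00548435 179.56699873 147.70671313] [ 6.05852864  0.32824507 -2.13712425] [-0.00202792 -0.87783203 -0.06952426] bar deg 87.34241600786599
([214.0, 225.7], 104, array([493.2, 232.3, 169. ]))
```

View pics/crop3.png

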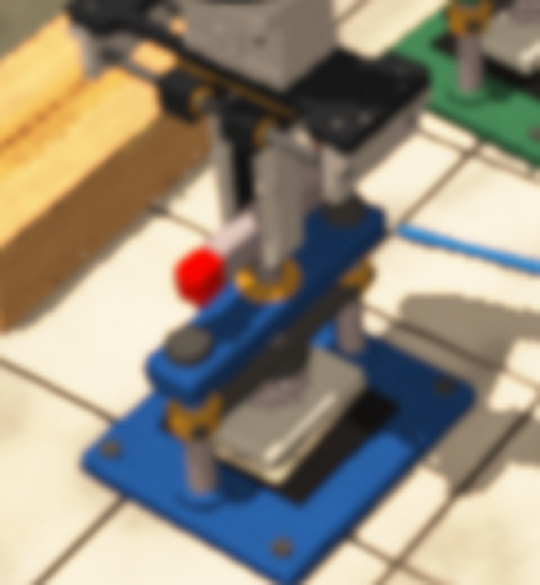

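The bar, with its visible cap at about (214,226) in the full image, now lies parallel to the beam and the platen sits on the tile. I turn the further 45°.

Emit:
carry_out:
  targets:
    - [[0.005, 0, 0, 0, 0, 0, -0.12], [0.005, 0, 0, 0, 0, 0, -0.25], [0.005, 0, 0, 0, 0, 0, -0.38], [0.005, 0, 0, 0, 0, 0, -0.51], [0.005, 0, 0, 0, 0, 0, -0.63], [0.005, 0, 0, 0, 0, 0, -0.73], [0.005, 0, 0, 0, 0, 0, -0.785], [0.005, 0, 0, 0, 0, 0, -0.785], [0.005, 0, 0, 0, 0, 0, -0.785]]

```text
time_s: 4.8
tcp_pos: [497.7, 178.7, 147.7]
tool_rot: [0.001, 0.933, 0.361, 0.003]
contact_force: [21.4, -5.8, -10.4]
finger_gap: 0.17
grip_force: 30.0
```

Emit:
carry_out:
  targets:
    - [[0.02, 0, 0, 0, 0, 0, 0], [0.05, 0, 0, 0, 0, 0, 0], [0.06, 0, 0, 0, 0, 0, 0], [0.06, 0, 0, 0, 0, 0, 0], [0.06, 0, 0, 0, 0, 0, 0], [0.06, 0, 0, 0.02, 0, 0, 0], [0.06, 0, 0, 0.06, 0, 0, 0], [0.06, 0, 0, 0.11, 0, 0, 0], [0.06, 0, 0, 0.15, 0, 0, 0], [0.06, 0, 0, 0.15, 0, 0, 0]]

```text
time_s: 6.05
tcp_pos: [495.9, 179.9, 300.3]
tool_rot: [0.0, 0.932, 0.362, 0.003]
contact_force: [-0.4, 0.1, -0.1]
finger_gap: 0.639
grip_force: 0.0
```

```bash
python3 - <<'E'
from h import *
s=status.state();q=s['tool_rot'];print(s['time_s'],s['tcp_pos'],s['contact_force'],s['finger_gap'],'bar deg',2*np.degrees(np.arctan2(q[2],q[1])))
im,d=snap('scene','scene3.png')
r=caps(im,180,180,275,270,169,'scene');print(r)
if len(r)==2:
    e=r[1][2]-r[0][2];print(np.linalg.norm(e),np.degrees(np.arctan2(e[1],e[0])))
cv2.imwrite('pics/crop4.png',cv2.resize(im[165:295,170:290],None,fx=4.5,fy=4.5,interpolation=cv2.INTER_CUBIC))
E
```

```text
6.05 [495.85067302 179.85694002 300.30350999] [-0.41760674  0.07079889 -0.05298332] 0.6393654568649232 bar deg 42.3952409654834
[([249.9, 212.0], 93, array([452.3, 151.5, 169. ])), ([205.9, 215.5], 109, array([529.7, 215.7, 169. ]))]
100.56042959335448 39.67425937523227
```

View pics/crop4.png

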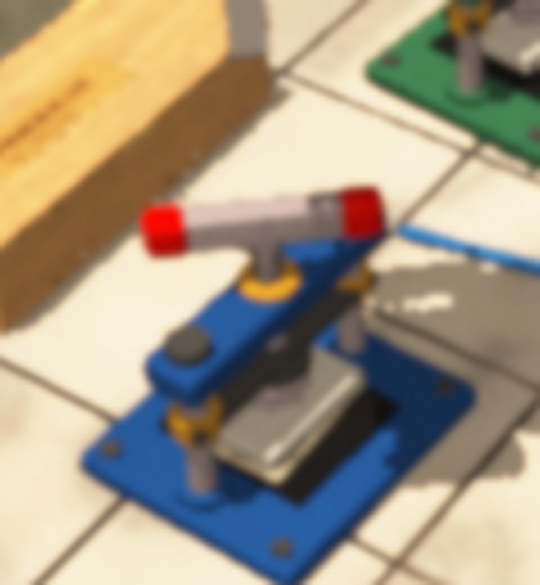

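The handle is free, with caps at (206,216) and (250,212). The bar is at 42° by the tool and 40° by the caps, about 45° past the beam at 87.5°. The platen is on the tile and the arm is clear, so I hand in the job.

```bash
python3 -c "
from rig import ticket;print(ticket.job_done())"
```

```text
the job is handed in; nothing more can be done
None
```

I wound the smaller blue press down to contact, gave it a further eighth of a turn (about 45°, to within roughly 3°), and let go; the green press was not touched, and the job is handed in, with no verdict returned.

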